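# Pull the red-plugged reducer from the back of the carrying rack for inspection

## Task

The reducer with the red plug stands at the closed end of the carrying rack and is due for inspection. Slide the two reducers in front of it out of the rack's open end and stand them on the black rubber mat, then bring the red-plugged one to the inspection turntable and stand it upright on the plate inside the locating rim. Finally put the other two back into the rack, each at the place mark where it stood before, and leave the grease tin, carton and spray bottle alone.

Things in the scene. Friction and masses are not known exactly. Their poses are not given: they have to be found in the camera images.
- reducer_red: Cream stepped reducer with a RED plug on top, the one to inspect; starts in the rack's inner place. Base 113 mm across and 111 high, then a round neck 53 mm across from z = 112 to 167 mm, plug 5 mm more. Origin: centre of the underside, z up. About 0.3 kg, rigid, stands freely.
- reducer_yellow: Cream stepped reducer with a YELLOW plug; starts in the rack's middle or outer place. Base 128 mm across and 114 high, then a round neck 61 mm across from z = 115 to 159 mm, plug 5 mm more. Origin: centre of the underside, z up. About 0.4 kg, stands freely.
- reducer_green: Cream stepped reducer with a GREEN plug; starts in the rack's middle or outer place. Base 96 mm across and 117 high, then a round neck 44 mm across from z = 118 to 185 mm, plug 5 mm more. Origin: centre of the underside, z up. About 0.3 kg, stands freely.
- rack: Grey rack, fixed. Origin: lane's middle on the trolley top. Lane 142 mm wide along own y: stop at y=+192, open end at -192 (flared guides to -225, 36 high). Flanges at z 125-129 hold the bases down, 84 mm slot for necks: slide a reducer along -y till its base is past -192, then lift. Places, with yellow lines on the flanges: x=0, y=+127, -5, -130; starts within 4 mm. No floor: reducers stand on trolley.
- mat: Black ribbed rubber mat, fixed, 150 mm (own x) by 290 mm (own y), 5 mm thick. Origin: centre of the underside. Here the other two reducers wait side by side along its y.
- turntable: Round inspection turntable, fixed, 168 mm across; a small black-knobbed arm at its -x side reaches 109 mm from the axis. Origin: centre of the underside, z up. Flat plate with black rubber face 30 mm above the trolley top, inside a steel locating rim, 140 mm inner diameter, rim top at 40 mm.
- grease_tin: Bystander: red grease tin, 72 mm across, 75 mm high. Origin: centre of the underside. Leave alone.
- carton: Bystander: small brown carton, 61 x 76 mm, 42 mm high. Origin: centre of the underside. Leave alone.
- spray: Bystander: orange spray bottle with a black cap, 59 mm across, 169 mm high. Origin: centre of the underside. Leave alone.

How it is judged:
By the outcome, as a careful person would: the job done as asked, in the order asked, and still so for the second after the job is handed in, with the robot touching nothing.
It also fails if it takes over 125 s, if anything falls off the work surface, if the arm or the gripper's body presses on something with over 40 N, if the wrist force passes 120 N, or if a joint passes its speed limit or range.

## Robot

A 6-joint arm with a two-finger parallel gripper is mounted at the origin on a cart in front of the work surface, level with it; the furniture and walls round the work are solid. World frame = base frame: x ahead of the robot, y to its left, z up, the work surface at z = 0. Lengths are in m, angles in rad, forces in N, time in s.
With the tool pointing down it reaches from about 0.35 to 0.95 m from the base axis. Payload 17.4 kg.
Tool frame: the origin (TCP) lies midway between the tips of the shut fingers; the grasp point (between the pads) lies 19 mm behind it; z points along the fingers, y is the line along which they close (so a half turn about z gives the same grasp; the last joint's range is limited). The gripper opens to 93 mm and grips with 3 to 60 N. Pads are 15 mm wide; open, the fingers measure 128 mm over their backs; the gripper's body (75 mm by 188 mm) begins 65 mm behind the grasp point.
Start: joints at [1.098, 0.116, 1.442, -0, 1.584, -0.038], TCP at [0.284, 0.612, 0.219] pointing down, gripper open.
Joint ranges: [-2.83, 2.83], [-0.83, 2.19], [0.07, 2.5], [-1.14, 4.28], [0.01, 3], [-2.97, 2.97]. Speed limits (rad/s): [1.89, 1.89, 2.22, 3.14, 3.14, 3.14].

## Interface

Orientations are given as a unit quaternion [w, x, y, z].
In Python, from plant import bot gives the robot as it stands.
- The arm moves only by the shell command python3 -m handwheel 'ROWS' [FORCE]. ROWS is JSON, a list of rows, each a list of 7 numbers: the shift along the world's x, y, z in mm, then the turn, a rotation vector about the world's x, y, z in rad, then the closure, from 0 (fully open) to 1 (shut). A call has 1 to 12 rows; each row shifts and turns the commanded pose from where the row before left it; what a row does not reach is not made up. A row lasts 1/8 s, in which the tool goes at most 62.5 mm and 10.7 degrees, less where a joint would pass 70% of its speed; a pose out of reach is approached as far as the arm can. A call with a gripper value outside its range is refused whole. The fingers move at their own pace and stop on an object; FORCE is the grip in N (left out, the last holds). Time passes only in rows, so rows that do not move let the fingers close. It gives the time, the measured TCP pose, the force, the opening and the grip force at its end, in the units of the state.
- bot.read_state(): the state, without advancing time (a new reading comes with each control period).
- bot.snapshot(name): name is "scene" or "top" or "wrist"; returns a dict with "img" (384x512x3 uint8, red, green, blue), "depth" (384x512 float32, m along the optical axis (not along the pixel's ray), 0 where there is no reading), "fx", "fy", "cx", "cy" (pixels), "T" (4x4, takes a point from camera to world coordinates). Camera axes: x right, y down, z forward; pixel columns grow to the right and rows downward; lengths in m; the calibration is good to about 2 mm. A picture is of the moment at which its call begins.
- bot.sign_off(): hands the job in; it is judged then, once.
The state is a dict: "time": time; "qpos": joint angles; "qvel": joint speeds; "joint_efforts": joint torques, N m; "position": TCP position; "tool_rot": TCP orientation; "force": force on the tool from outside, world axes, zero at the start; "ft_torque": the same for the moment, N m; "opening": opening from 0.0 (shut) to 1.0 (fully open); "grasp_force": force on a finger pad.
Only numpy, scipy, OpenCV 4.12 (cv2) and the standard library are available. Lean on these libraries where they do the work, as an engineer would, in place of code of your own. Each camera call takes 0.05 s, during which the arm holds its last target. There are 200 camera calls.

## Working session

There is one attempt and no reset: what is moved stays moved. The work goes in short steps, Python scripts to look and compute and a shell command to move; the robot and the scene stay as the last step left them, time stands still between calls to the robot, and variables do not carry over. Pictures are saved under pics/ and viewed, at most 14 in all, crops included, and the job is handed in when it is done.

```bash
mkdir -p pics; cat > h.py <<'E'
import numpy as np,cv2
from plant import bot
def snap(n,f=None):
    s=bot.snapshot(n)
    if f: cv2.imwrite('pics/'+f,cv2.cvtColor(s['img'],cv2.COLOR_RGB2BGR))
    return s
def pts(s):
    v,u=np.mgrid[:384,:512];d=s['depth']
    P=np.stack([(u-s['cx'])/s['fx']*d,(v-s['cy'])/s['fy']*d,d],-1)
    return P@s['T'][:3,:3].T+s['T'][:3,3]
E
python3 - <<'E'
from h import *
for n in('top','scene'):
    s=snap(n,n+'0.png');np.save(n+'P.npy',pts(s));print(n,s['T'].round(3).tolist(),s['fx'])
print(bot.read_state())
E
```

```text
top [[-0.013, -0.994, 0.108, 0.469], [-1.0, 0.015, 0.017, 0.013], [-0.019, -0.108, -0.994, 1.062], [0.0, 0.0, 0.0, 1.0]] 360.02962438312494
scene [[-0.97, 0.217, -0.11, 0.712], [0.243, 0.845, -0.477, 0.566], [-0.011, -0.489, -0.872, 0.991], [0.0, 0.0, 0.0, 1.0]] 353.02993399838374
{'time': 0.1, 'qpos': array([ 1.09819052e+00,  1.16416244e-01,  1.44216442e+00,  5.55326937e-06,
        1.58399599e+00, -3.78071096e-02]), 'qvel': array([-1.69069283e-04, -1.59319829e-04, -2.81927338e-04,  4.90253171e-05,
       -4.82257087e-04,  2.09695657e-03]), 'joint_efforts': array([ 2.30495287e-03, -7.22889733e+01, -6.23866367e+01,  7.81235215e-02,
        2.26405263e-02, -3.97423628e-05]), 'position': array([0.28426151, 0.61203646, 0.21801482]), 'tool_rot': array([-1.26890065e-04,  2.15690861e-01,  9.76461577e-01, -4.75365913e-04]), 'force': array([-0.15840494,  0.86157357, -0.08333824]), 'ft_torque': array([0.07265191, 0.04055334, 0.02942448]), 'grasp_force': 0.0, 'opening': 1.002451891575944}
```

View pics/top0.png

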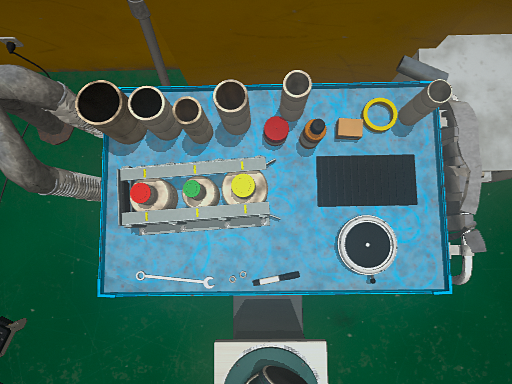

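View pics/scene0.png

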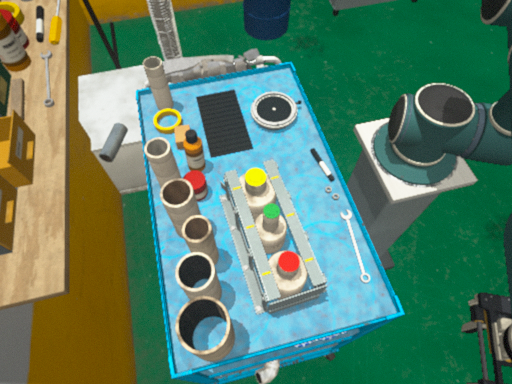

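The top view shows the rack with red (141,193), green (192,188) and yellow (243,185). Its open end faces right, towards the mat (366,180), and the turntable is at (368,245). The carton, spray and tin are above the mat.

```bash
python3 - <<'E'
from h import *
for n in('top','scene'):
    im=cv2.imread(f'pics/{n}0.png');P=np.load(n+'P.npy');hsv=cv2.cvtColor(im,cv2.COLOR_BGR2HSV)
    H,S,V=hsv[...,0].astype(int),hsv[...,1],hsv[...,2];z=P[...,2]
    ok=(P[...,0]>.2)&(P[...,0]<.9)&(abs(P[...,1])<.75)
    for c,h,zz in(('red',0,.172),('yellow',28,.164),('green',62,.190)):
        m=ok&(np.minimum(abs(H-h),180-abs(H-h))<10)&(S>130)&(abs(z-zz)<.012)
        print(n,c,m.sum(),P[m].mean(0).round(4), (P[m].max(0)[:2]+P[m].min(0)[:2])/2)
    fl=ok&(abs(z-.128)<.008)&(P[...,1]>-.05)&(P[...,1]<.55)&(P[...,0]>.3)&(P[...,0]<.68)&(S<60)
    cn,lab,st,_=cv2.connectedComponentsWithStats(fl.astype('uint8'))
    for i in range(1,cn):
        if st[i,4]>150:
            q=P[lab==i]; r=cv2.minAreaRect((q[:,:2]*1000).astype('float32'));print('flange',st[i,4],q[:,2].mean().round(3),[np.round(a,1) for a in r])
    ym=(abs(H-27)<8)&(S>110)&(abs(z-.128)<.009)&ok
    cn,lab,st,_=cv2.connectedComponentsWithStats(ym.astype('uint8'))
    for i in range(1,cn):
        if st[i,4]>4: print('mark',st[i,4],P[lab==i].mean(0).round(4))
    mt=ok&(V<70)&(abs(z-.005)<.01)&(P[...,1]<-.1)
    cn,lab,st,_=cv2.connectedComponentsWithStats(mt.astype('uint8'))
    i=1+np.argmax(st[1:,4]);r=cv2.minAreaRect((P[lab==i][:,:2]*1000).astype('float32'));print('mat',[np.round(a,1) for a in r])
    tt=ok&(abs(z-.036)<.010)&(P[...,1]<-.15)&(P[...,0]<.45)
    q=(P[tt][:,:2]*1000).astype('float32');print('tt',cv2.minEnclosingCircle(q),q.mean(0),np.median(P[tt][:,2]))
    for nm,zl,zh in(('spray',.14,.18),('tin',.065,.085),('carton',.035,.05)):
        b=ok&(z>zl)&(z<zh)&(P[...,1]<.1)&(P[...,0]>.58)
        cn,lab,st,_=cv2.connectedComponentsWithStats(b.astype('uint8'))
        for i in range(1,cn):
            if st[i,4]>25: print(nm,st[i,4],P[lab==i].mean(0).round(3))
E
```

```text
top red 332 [0.563  0.3205 0.1723] [0.56314138 0.32062728]
top yellow 437 [0.5811 0.0675 0.1645] [0.69415102 0.25185226]
top green 222 [0.5695 0.1882 0.1904] [0.57025833 0.18883977]
flange 3818 0.13 [array([570. , 199.3]), array([161.4, 394.8]), np.float64(3.6)]
mark 21 [0.6349 0.0677 0.1311]
mark 19 [0.6276 0.192  0.1313]
mark 18 [0.6197 0.3241 0.1308]
mark 21 [0.5206 0.0605 0.131 ]
mark 20 [0.5133 0.1853 0.131 ]
mark 25 [0.5056 0.3172 0.1312]
mat [array([ 607.4, -290.9]), array([148.7, 287.1]), np.float64(0.2)]
tt ((412.43682861328125, -400.5216064453125), 207.20057678222656) [ 402.59415 -316.55444] 0.03224031679218342
spray 146 [ 0.849 -0.081  0.16 ]
spray 192 [ 0.816 -0.443  0.161]
spray 86 [0.825 0.08  0.16 ]
spray 200 [ 0.786 -0.405  0.16 ]
spray 141 [ 0.798 -0.067  0.161]
spray 113 [0.76  0.072 0.161]
spray 181 [ 0.727 -0.127  0.165]
spray 211 [0.592 0.064 0.164]
tin 31 [ 0.854 -0.08   0.075]
tin 26 [0.828 0.085 0.076]
tin 58 [ 0.799 -0.068  0.075]
tin 82 [ 0.787 -0.405  0.075]
tin 42 [0.76  0.072 0.076]
tin 488 [ 0.749 -0.026  0.075]
tin 37 [ 0.712 -0.115  0.076]
carton 352 [
[... 715 characters left out ...]
37 0.1303]
mat [array([ 606.4, -288.7]), array([141.3, 282. ]), np.float64(0.1)]
tt ((417.90875244140625, -401.93255615234375), 205.90093994140625) [ 400.91046 -308.1753 ] 0.03225810862454992
spray 75 [ 0.801 -0.451  0.169]
spray 183 [ 0.796 -0.402  0.16 ]
spray 145 [ 0.725 -0.123  0.162]
spray 145 [ 0.828 -0.101  0.162]
spray 213 [ 0.819 -0.048  0.16 ]
spray 180 [0.592 0.068 0.16 ]
spray 196 [0.796 0.06  0.161]
tin 79 [ 0.797 -0.403  0.075]
tin 69 [ 0.729 -0.105  0.076]
tin 61 [ 0.821 -0.051  0.076]
tin 300 [ 0.741 -0.028  0.075]
carton 232 [ 0.679 -0.553  0.043]
carton 59 [ 0.796 -0.403  0.043]
carton 201 [ 0.76  -0.245  0.043]
carton 49 [ 0.73  -0.105  0.042]
carton 34 [0.733 0.002 0.043]
```

```bash
python3 -m handwheel '[[0,0,40,0,0,0.165,0],[25,-46,0,0,0,0.165,0],[25,-46,0,0,0,0.165,0],[25,-46,0,0,0,0,0],[25,-46,0,0,0,0,0],[25,-46,0,0,0,0,0],[25,-46,0,0,0,0,0],[25,-46,0,0,0,0,0],[25,-46,0,0,0,0,0],[25,-46,0,0,0,0,0],[25,-46,0,0,0,0,0],[25,-46,0,0,0,0,0]]' 25
python3 - <<'E'
from h import *
st=bot.read_state();print(st['position'],st['tool_rot'],st['time'])
im=cv2.imread('pics/top0.png');P=np.load('topP.npy')
g=cv2.cvtColor(im,cv2.COLOR_BGR2GRAY)
z=P[...,2];m=(z>.024)&(z<.046)&(P[...,1]<-.17)&(P[...,1]>-.45)&(P[...,0]<.52)&(P[...,0]>.27)
cn,lab,stt,_=cv2.connectedComponentsWithStats(m.astype('uint8'));i=1+np.argmax(stt[1:,4]);q=(P[lab==i][:,:2]*1000).astype('float32');r=cv2.fitEllipse(cv2.convexHull(q));print(stt[i],r,np.median(q,0),q.min(0),q.max(0))
d=snap('wrist','w1.png')
E
```

```text
time: 1.6
position: [0.5598, 0.1045, 0.2585]
tool_rot: [-0.0, -0.03, 1.0, 0.0]
force: [-0.7, 0.9, -0.2]
opening: 1.001
grasp_force: 0.0
[0.559816   0.10451235 0.25847268] [-8.49278765e-05 -3.00576364e-02  9.99548164e-01  5.16971914e-06] 1.6
[ 337  215   60   69 2846] ((414.46185302734375, -278.716064453125), (164.08761596679688, 186.76515197753906), 102.60458374023438) [ 419.98816 -277.0589 ] [ 314.28342 -359.6414 ] [ 504.11307 -193.76796]
```

View pics/w1.png

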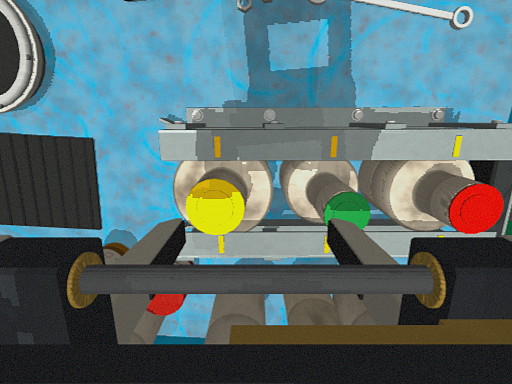

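The wrist view is clear: yellow plug (216,207), green (347,209) and red (476,208). There is room along the lane for fingers on both sides of the yellow neck.

```bash
python3 -m handwheel '[[19,-38,0,0,0,0,0],[0,0,0,0,0,0,0],[0,0,-40,0,0,0,0],[0,0,-40,0,0,0,0],[0,0,-33,0,0,0,0],[0,0,-20,0,0,0,0],[0,0,0,0,0,0,0],[0,0,0,0,0,0,0.6],[0,0,0,0,0,0,0.6],[0,0,0,0,0,0,0.6],[0,0,0,0,0,0,0.6]]' 25
```

```text
time: 3.02
position: [0.5786, 0.0679, 0.1262]
tool_rot: [0.0, -0.03, 1.0, -0.0]
force: [0.5, -3.9, 4.9]
opening: 0.65
grasp_force: 24.9
```

```bash
python3 -m handwheel '[[0,0,3,0,0,0,0.6],[1.5,-25,0,0,0,0,0.6],[1.5,-25,0,0,0,0,0.6],[1.5,-25,0,0,0,0,0.6],[1.5,-25,0,0,0,0,0.6],[1.5,-25,0,0,0,0,0.6],[1.5,-25,0,0,0,0,0.6],[0,0,0,0,0,0,0.6]]'; python3 -c "
from h import *
s=snap('scene','s1.png')"
```

```text
time: 4.03
position: [0.5873, -0.0827, 0.1286]
tool_rot: [-0.0, -0.029, 1.0, 0.0]
force: [-0.5, 0.5, -4.6]
opening: 0.649
grasp_force: 25.0
```

View pics/s1.png

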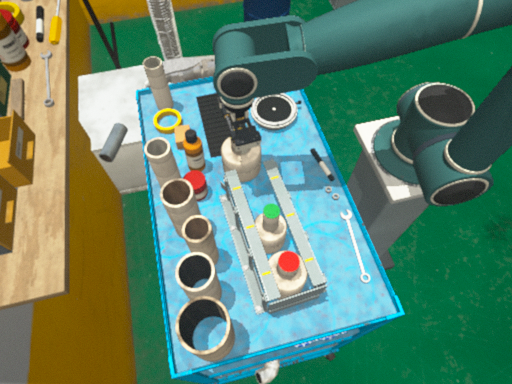

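Yellow (240,157) is held upright, and its base is past the open end. Next I lift it and carry it to the far end of the mat.

```bash
python3 -m handwheel '[[0,0,30,0,0,0,0.6],[0,0,27,0,0,0,0.6],[3,-47,0,0,0,0,0.6],[3,-47,0,0,0,0,0.6],[3,-47,0,0,0,0,0.6],[3,-47,0,0,0,0,0.6],[4,-47,0,0,0,0,0.6],[4,-47,0,0,0,0,0.6],[0,0,-20,0,0,0,0.6],[0,0,-20,0,0,0,0.6],[0,0,-8,0,0,0,0.6],[0,0,0,0,0,0,0.6]]'
```

```text
time: 5.58
position: [0.6073, -0.3627, 0.137]
tool_rot: [-0.0, -0.031, 1.0, 0.0]
force: [-0.5, 0.1, -2.7]
opening: 0.645
grasp_force: 25.0
```

```bash
python3 -m handwheel '[[0,0,-4,0,0,0,0.6],[0,0,-2,0,0,0,0.6],[0,0,0,0,0,0,0.6]]'
```

```text
time: 5.95
position: [0.6073, -0.3638, 0.1317]
tool_rot: [0.0, -0.03, 1.0, -0.0]
force: [0.3, 0.1, -3.9]
opening: 0.644
grasp_force: 25.0
```

```bash
python3 -m handwheel '[[0,0,-1.5,0,0,0,0.6],[0,0,0,0,0,0,0],[0,0,0,0,0,0,0],[0,0,0,0,0,0,0],[0,0,40,0,0,0,0],[0,0,50,0,0,0,0],[0,0,40,0,0,0,0]]'; python3 -m handwheel '[[-3,46,0,0,0,0,0],[-3,46,0,0,0,0,0],[-3,46,0,0,0,0,0],[-3,46,0,0,0,0,0],[-3,46,0,0,0,0,0],[-3,46,0,0,0,0,0],[-3,46,0,0,0,0,0],[-3,46,0,0,0,0,0],[-3,46,0,0,0,0,0],[-3,46,0,0,0,0,0],[-4,46,0,0,0,0,0],[-4,46,0,0,0,0,0]]'; python3 -c "
from h import *
s=snap('top','t1.png')"
```

```text
time: 6.82
position: [0.6074, -0.3638, 0.2626]
tool_rot: [0.001, -0.03, 1.0, -0.0]
force: [0.5, 0.9, 1.1]
opening: 1.0
grasp_force: 0.0
time: 8.32
position: [0.569, 0.1897, 0.2605]
tool_rot: [0.0, -0.03, 1.0, 0.0]
force: [-0.6, 0.1, -0.5]
opening: 1.0
grasp_force: 0.0
```

View pics/t1.png

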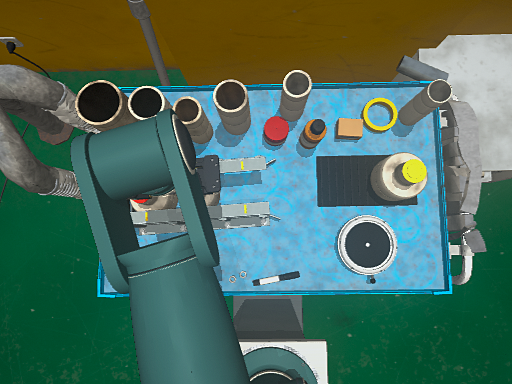

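Yellow (413,172) stands on the mat. Green is next.

```bash
python3 -m handwheel '[[0,-1,-40,0,0,0,0],[0,0,-40,0,0,0,0],[0,0,-35,0,0,0,0],[0,0,-15,0,0,0,0],[0,0,0,0,0,0,0],[0,0,0,0,0,0,0.8],[0,0,0,0,0,0,0.8],[0,0,0,0,0,0,0.8],[0,0,0,0,0,0,0.8],[0,0,0,0,0,0,0.8],[0,0,3,0,0,0,0.8]]'
```

```text
time: 9.75
position: [0.5691, 0.1872, 0.1328]
tool_rot: [-0.0, -0.03, 1.0, -0.0]
force: [0.5, -0.3, -3.3]
opening: 0.458
grasp_force: 25.0
```

```bash
python3 -m handwheel '[[1.6,-26,0,0,0,0,0.8],[1.6,-26,0,0,0,0,0.8],[1.6,-26,0,0,0,0,0.8],[1.6,-26,0,0,0,0,0.8],[1.6,-26,0,0,0,0,0.8],[1.6,-26,0,0,0,0,0.8],[1.6,-26,0,0,0,0,0.8],[1.6,-26,0,0,0,0,0.8],[1.6,-26,0,0,0,0,0.8],[1.6,-26,0,0,0,0,0.8],[0,0,0,0,0,0,0.8]]'
```

```text
time: 11.12
position: [0.5851, -0.0741, 0.1328]
tool_rot: [-0.0, -0.029, 1.0, -0.0]
force: [0.0, 0.2, -4.0]
opening: 0.463
grasp_force: 25.0
```

```bash
python3 -m handwheel '[[0,0,30,0,0,0,0.8],[0,0,27,0,0,0,0.8],[5,-40,0,0,0,0,0.8],[6,-40,0,0,0,0,0.8],[6,-44,0,0,0,0,0.8],[6,0,0,0,0,0,0.8],[0,0,-20,0,0,0,0.8],[0,0,-20,0,0,0,0.8],[0,0,-12,0,0,0,0.8],[0,0,0,0,0,0,0.8],[0,0,0,0,0,0,0.8]]'
```

```text
time: 12.5
position: [0.6084, -0.1966, 0.1382]
tool_rot: [0.0, -0.03, 1.0, -0.0]
force: [0.0, 0.9, -3.9]
opening: 0.467
grasp_force: 25.0
```

```bash
python3 -m handwheel '[[0,-11,0,0,0,0,0.8],[0,0,-2,0,0,0,0.8],[0,0,-2,0,0,0,0.8],[0,0,0,0,0,0,0.8],[0,0,0,0,0,0,0.8]]'
```

```text
time: 13.12
position: [0.6086, -0.2082, 0.1352]
tool_rot: [0.001, -0.03, 1.0, -0.001]
force: [-0.3, -1.9, 5.4]
opening: 0.464
grasp_force: 25.0
```

```bash
python3 -m handwheel '[[0,0,0,0,0,0,0],[0,0,0,0,0,0,0],[0,0,0,0,0,0,0],[0,0,40,0,0,0,0],[0,0,50,0,0,0,0],[0,0,40,0,0,0,0]]'; python3 -m handwheel '[[-4,44,0,0,0,0,0],[-4,44,0,0,0,0,0],[-4,44,0,0,0,0,0],[-4,44,0,0,0,0,0],[-4,44,0,0,0,0,0],[-4,44,0,0,0,0,0],[-4,44,0,0,0,0,0],[-4,44,0,0,0,0,0],[-4,44,0,0,0,0,0],[-4,44,0,0,0,0,0],[-3,44,0,0,0,0,0],[-3,44,0,0,0,0,0]]'; python3 -c "
from h import *
s=snap('top','t2.png');s=snap('wrist','w2.png')
cv2.imwrite('pics/c2.png',cv2.hconcat([cv2.imread('pics/t2.png')[:300,250:470],cv2.imread('pics/w2.png')[:300]]))"
```

```text
time: 13.88
position: [0.6084, -0.2077, 0.2662]
tool_rot: [0.0, -0.03, 1.0, -0.0]
force: [0.5, 0.2, -0.6]
opening: 0.996
grasp_force: 0.0
time: 15.38
position: [0.562, 0.3217, 0.2641]
tool_rot: [0.0, -0.03, 1.0, 0.0]
force: [0.2, -0.3, 1.2]
opening: 1.004
grasp_force: 0.0
```

View pics/c2.png

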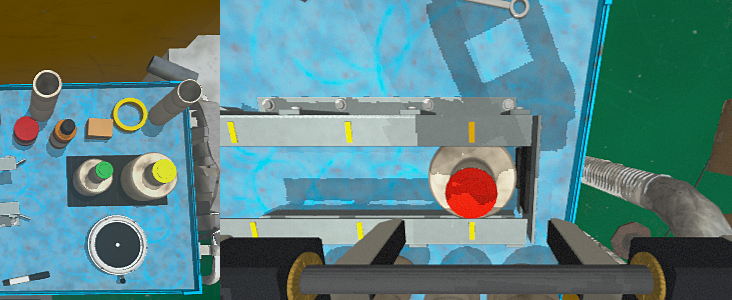

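Both bystander reducers stand on the mat: green (102,170) and yellow (162,170). Red is under the gripper. The rack's stop leaves only about 1 mm behind a fully open finger, so I'll close partly before going down.

```bash
python3 -c "
import numpy as np
P=np.load('topP.npy').reshape(-1,3);m=(P[:,1]>.37)&(P[:,1]<.42)&(abs(P[:,0]-.56)<.06)&(P[:,2]>.02);print(np.percentile(P[m][:,2],[5,50,95,100]))"
python3 -m handwheel '[[0,-1,0,0,0,0,0.22],[0,0,0,0,0,0,0.22],[0,0,-40,0,0,0,0.22],[0,0,-40,0,0,0,0.22],[0,0,-15,0,0,0,0.22],[0,0,0,0,0,0,0.22]]'
```

```text
[0.03716478 0.10790778 0.13117533 0.13417975]
time: 16.23
position: [0.5624, 0.3186, 0.1692]
tool_rot: [-0.0, -0.03, 1.0, -0.0]
force: [-0.1, -0.6, -0.6]
opening: 0.78
grasp_force: 0.0
```

```bash
python3 -m handwheel '[[0,1,-20,0,0,0,0.22],[0,0,-18,0,0,0,0.22],[0,0,0,0,0,0,0.22],[0,0,0,0,0,0,0.7],[0,0,0,0,0,0,0.7],[0,0,0,0,0,0,0.7],[0,0,0,0,0,0,0.7],[0,0,3,0,0,0,0.7],[0,0,0,0,0,0,0.7]]'
```

```text
time: 17.35
position: [0.5623, 0.3201, 0.1341]
tool_rot: [-0.0, -0.03, 1.0, -0.0]
force: [0.8, 0.5, -3.8]
opening: 0.555
grasp_force: 25.0
```

```bash
python3 -m handwheel '[[1.9,-32.5,0,0,0,0,0.7],[1.9,-32.5,0,0,0,0,0.7],[2,-32.5,0,0,0,0,0.7],[2,-32.5,0,0,0,0,0.7],[2,-32.5,0,0,0,0,0.7],[2,-32.5,0,0,0,0,0.7],[2,-32.5,0,0,0,0,0.7],[2,-32.5,0,0,0,0,0.7],[2,-32.5,0,0,0,0,0.7],[2,-32.5,0,0,0,0,0.7],[2,-32.5,0,0,0,0,0.7],[2,-32.5,0,0,0,0,0.7]]'; python3 -m handwheel '[[0,0,0,0,0,0,0.7],[0,0,35,0,0,0,0.7],[0,0,35,0,0,0,0.7],[-30,-5,30,0,0,0,0.7],[-35,-40,0,0,0,0,0.7],[-35,-40,0,0,0,0,0.7],[-35,-40,0,0,0,0,0.7],[-31,-40,0,0,0,0,0.7],[0,-40,0,0,0,0,0.7],[0,0,0,0,0,0,0.7]]'
```

```text
time: 18.85
position: [0.5859, -0.0709, 0.1339]
tool_rot: [-0.0, -0.03, 1.0, 0.0]
force: [0.7, 0.2, -3.0]
opening: 0.561
grasp_force: 25.0
time: 20.1
position: [0.4197, -0.276, 0.2338]
tool_rot: [-0.0, -0.029, 1.0, 0.0]
force: [0.6, 0.3, -2.3]
opening: 0.556
grasp_force: 25.0
```

```bash
python3 - <<'E'
from h import *
for n in('top','scene'):
    s=bot.snapshot(n);im=cv2.imread(f'pics/{n}0.png');P=np.load(n+'P.npy')
    m=((im.max(2)<75)&(np.hypot(P[...,0]-.42,P[...,1]+.277)<.085)&(P[...,2]>.02)).astype('uint8')
    cs,_=cv2.findContours(m,0,2);c=cv2.convexHull(max(cs,key=cv2.contourArea));e=cv2.fitEllipse(c)
    r=s['T'][:3,:3]@[(e[0][0]-s['cx'])/s['fx'],(e[0][1]-s['cy'])/s['fy'],1];o=s['T'][:3,3]
    print(n,e,o+r*(.031-o[2])/r[2])
E
```

```text
top ((367.3233947753906, 244.51052856445312), (43.87472915649414, 45.625572204589844), 144.19644165039062) [ 0.42077462 -0.27869721  0.031     ]
scene ((273.59716796875, 108.75931549072266), (23.532011032104492, 32.88267135620117), 92.94914245605469) [ 0.41982112 -0.27775343  0.031     ]
```

```bash
python3 -m handwheel '[[0,-2,-25,0,0,0,0.7],[0,0,-25,0,0,0,0.7],[0,0,-16,0,0,0,0.7],[0,0,-4,0,0,0,0.7],[0,0,-2,0,0,0,0.7],[0,0,0,0,0,0,0.7],[0,0,0,0,0,0,0.7]]'
```

```text
time: 21.08
position: [0.4203, -0.2769, 0.1627]
tool_rot: [0.0, -0.03, 1.0, -0.0]
force: [-0.6, 0.7, -2.9]
opening: 0.559
grasp_force: 25.0
```

```bash
python3 -m handwheel '[[0,0,-1.5,0,0,0,0.7],[0,0,0,0,0,0,0.7],[0,0,0,0,0,0,0],[0,0,0,0,0,0,0],[0,0,0,0,0,0,0],[0,0,40,0,0,0,0],[0,0,40,0,0,0,0],[0,0,40,0,0,0,0],[40,30,0,0,0,0,0],[40,30,0,0,0,0,0],[50,0,0,0,0,0,0],[50,0,0,0,0,0,0]]'; python3 - <<'E'
from h import *
snap('wrist','w3.png');s=snap('scene','s3.png');t=snap('top','t3.png')
for n,s in(('scene',s),('top',t)):
    P=pts(s);hsv=cv2.cvtColor(s['img'],cv2.COLOR_RGB2HSV);H=hsv[...,0].astype(int);S=hsv[...,1]
    for c,h,zz in(('red',0,.202),('yellow',28,.169),('green',62,.195)):
        m=(np.minimum(abs(H-h),180-abs(H-h))<10)&(S>130)&(abs(P[...,2]-zz)<.012)&(P[...,1]<-.1)&(P[...,0]<.69)
        if m.any(): print(n,c,m.sum(),P[m].mean(0).round(4))
a=cv2.imread('pics/s3.png')[50:250,100:400];cv2.imwrite('pics/c3.png',cv2.resize(a,None,fx=2,fy=2))
E
```

```text
time: 22.58
position: [0.6018, -0.2162, 0.2808]
tool_rot: [0.0, -0.03, 1.0, -0.0]
force: [-0.0, -0.5, 0.4]
opening: 0.999
grasp_force: 0.0
scene red 149 [ 0.4191 -0.2753  0.2022]
scene yellow 97 [ 0.6167 -0.3557  0.1685]
scene green 90 [ 0.6081 -0.2059  0.1953]
top yellow 194 [ 0.5931 -0.3618  0.1696]
```

View pics/c3.png

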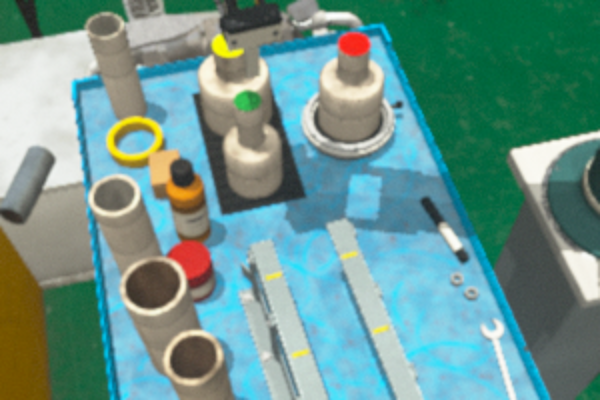

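Red (354,45) stands inside the rim, with its plug top at z = 0.202 as expected. Green goes back first, to the middle place.

```bash
python3 -m handwheel '[[7,9,0,0,0,0,0],[0,0,-40,0,0,0,0],[0,0,-40,0,0,0,0],[0,0,-40,0,0,0,0],[0,0,-26,0,0,0,0],[0,0,0,0,0,0,0],[0,0,0,0,0,0,0.8],[0,0,0,0,0,0,0.8],[0,0,0,0,0,0,0.8],[0,0,0,0,0,0,0.8],[0,0,0,0,0,0,0.8]]'
```

```text
time: 24.1
position: [0.6072, -0.2078, 0.1347]
tool_rot: [0.0, -0.03, 1.0, -0.0]
force: [0.8, -0.5, 0.3]
opening: 0.512
grasp_force: 0.0
```

```bash
python3 -m handwheel '[[0,0,0,0,0,0,0.8],[0,0,0,0,0,0,0.8],[0,0,25,0,0,0,0.8],[0,0,27,0,0,0,0.8],[-7,43,0,0,0,0,0.8],[-7,43,0,0,0,0,0.8],[-8,44,0,0,0,0,0.8],[0,0,0,0,0,0,0.8],[0,0,-25,0,0,0,0.8],[0,0,-26,0,0,0,0.8],[0,0,0,0,0,0,0.8],[0,0,0,0,0,0,0.8]]'
```

```text
time: 25.6
position: [0.5855, -0.0782, 0.1366]
tool_rot: [0.0, -0.03, 1.0, -0.0]
force: [1.1, 0.5, -3.3]
opening: 0.46
grasp_force: 25.0
```

```bash
python3 -m handwheel '[[0,0,-4,0,0,0,0.8],[0,0,0,0,0,0,0.8],[-1.6,26.6,0,0,0,0,0.8],[-1.6,26.6,0,0,0,0,0.8],[-1.6,26.6,0,0,0,0,0.8],[-1.6,26.6,0,0,0,0,0.8],[-1.6,26.6,0,0,0,0,0.8],[-1.6,26.6,0,0,0,0,0.8],[-1.6,26.6,0,0,0,0,0.8],[-1.6,26.6,0,0,0,0,0.8]]'; python3 -m handwheel '[[-1.6,26.6,0,0,0,0,0.8],[-1.6,26.6,0,0,0,0,0.8],[0,0,0,0,0,0,0.8]]'
```

```text
time: 26.85
position: [0.5723, 0.1359, 0.1321]
tool_rot: [0.0, -0.03, 1.0, 0.0]
force: [0.7, 0.4, -3.4]
opening: 0.462
grasp_force: 25.0
time: 27.22
position: [0.569, 0.1896, 0.1319]
tool_rot: [0.0, -0.031, 1.0, 0.0]
force: [-0.4, -0.3, -3.6]
opening: 0.466
grasp_force: 25.0
```

```bash
python3 -m handwheel '[[0,-1,-1,0,0,0,0.8],[0,0,-1.5,0,0,0,0.8],[0,0,0,0,0,0,0.8],[0,0,0,0,0,0,0],[0,0,0,0,0,0,0],[0,0,0,0,0,0,0],[0,0,0,0,0,0,0],[0,0,40,0,0,0,0],[0,0,50,0,0,0,0],[0,0,45,0,0,0,0]]'; python3 -m handwheel '[[3,-46,0,0,0,0,0],[3,-46,0,0,0,0,0],[3,-46,0,0,0,0,0],[3,-46,0,0,0,0,0],[3,-46,0,0,0,0,0],[3,-46,0,0,0,0,0],[3,-46,0,0,0,0,0],[3,-46,0,0,0,0,0],[3,-46,0,0,0,0,0],[4,-46,0,0,0,0,0],[4,-46,0,0,0,0,0],[4,-46,0,0,0,0,0]]'; python3 - <<'E'
from h import *
s=snap('scene');P=pts(s);hsv=cv2.cvtColor(s['img'],cv2.COLOR_RGB2HSV);H=hsv[...,0].astype(int);S=hsv[...,1]
m=(abs(H-62)<10)&(S>130)&(abs(P[...,2]-.19)<.012);print(m.sum(),P[m].mean(0))
E
```

```text
time: 28.48
position: [0.569, 0.1872, 0.266]
tool_rot: [0.0, -0.03, 1.0, 0.0]
force: [0.4, -0.4, -0.5]
opening: 1.002
grasp_force: 0.0
time: 29.98
position: [0.6081, -0.3663, 0.2641]
tool_rot: [0.0, -0.03, 1.0, 0.0]
force: [0.5, -0.3, -0.4]
opening: 1.0
grasp_force: 0.0
171 [0.57000214 0.1878753  0.18996822]
```

```bash
python3 -m handwheel '[[0,2,-40,0,0,0,0],[0,0,-40,0,0,0,0],[0,0,-35,0,0,0,0],[0,0,-18,0,0,0,0],[0,0,0,0,0,0,0],[0,0,0,0,0,0,0.6],[0,0,0,0,0,0,0.6],[0,0,0,0,0,0,0.6],[0,0,0,0,0,0,0.6],[0,0,0,0,0,0,0.6],[0,0,25,0,0,0,0.6],[0,0,27,0,0,0,0.6]]'; python3 -m handwheel '[[-3,46,0,0,0,0,0.6],[-3,46,0,0,0,0,0.6],[-3,46,0,0,0,0,0.6],[-3,46,0,0,0,0,0.6],[-4,46,0,0,0,0,0.6],[-4,46,0,0,0,0,0.6],[0,0,0,0,0,0,0.6],[0,0,-20,0,0,0,0.6],[0,0,-20,0,0,0,0.6],[0,0,-10,0,0,0,0.6],[0,0,0,0,0,0,0.6],[0,0,0,0,0,0,0.6]]'
```

```text
time: 31.52
position: [0.6078, -0.3625, 0.1827]
tool_rot: [-0.001, -0.03, 1.0, 0.001]
force: [0.7, -0.7, -2.9]
opening: 0.643
grasp_force: 25.0
time: 33.02
position: [0.5881, -0.0872, 0.1328]
tool_rot: [-0.0, -0.03, 1.0, -0.0]
force: [0.6, -0.3, -4.1]
opening: 0.642
grasp_force: 25.0
```

```bash
python3 -m handwheel '[[-2,0,-4,0,0,0,0.6],[0,0,0,0,0,0,0.6],[-1.5,25,0,0,0,0,0.6],[-1.5,25,0,0,0,0,0.6],[-1.5,25,0,0,0,0,0.6],[-1.5,25,0,0,0,0,0.6],[-1.5,25,0,0,0,0,0.6],[-1.5,25,0,0,0,0,0.6],[0,0,0,0,0,0,0.6]]'
```

```text
time: 34.15
position: [0.5769, 0.0643, 0.129]
tool_rot: [-0.0, -0.031, 1.0, 0.0]
force: [-1.3, -1.0, -3.9]
opening: 0.642
grasp_force: 25.0
```

Releasing yellow at its mark, then backing off for a final check.

```bash
python3 -m handwheel '[[0,0,-1.5,0,0,0,0.6],[0,0,-1.5,0,0,0,0.6],[0,0,0,0,0,0,0.6],[0,0,0,0,0,0,0],[0,0,0,0,0,0,0],[0,0,0,0,0,0,0],[0,0,0,0,0,0,0],[0,0,40,0,0,0,0],[0,0,50,0,0,0,0],[0,0,50,0,0,0,0]]'; python3 -m handwheel '[[0,-45,0,0,0,0,0],[0,-45,0,0,0,0,0],[-20,-40,0,0,0,0,0],[-30,0,0,0,0,0,0],[-40,0,20,0,0,0,0],[-40,0,20,0,0,0,0],[0,0,0,0,0,0,0],[0,0,0,0,0,0,0]]'; python3 - <<'E'
from h import *
for n in('scene','top'):
    s=snap(n,n+'9.png');P=pts(s);hsv=cv2.cvtColor(s['img'],cv2.COLOR_RGB2HSV);H=hsv[...,0].astype(int);S=hsv[...,1]
    for c,h,zz in(('red',0,.202),('yellow',28,.164),('green',62,.190)):
        m=(np.minimum(abs(H-h),180-abs(H-h))<10)&(S>130)&(abs(P[...,2]-zz)<.008)&(P[...,0]<.65)
        if m.any(): print(n,c,m.sum(),P[m].mean(0).round(4))
E
```

```text
time: 35.4
position: [0.5769, 0.0632, 0.2677]
tool_rot: [-0.0, -0.03, 1.0, 0.0]
force: [0.6, 0.1, 0.1]
opening: 1.001
grasp_force: 0.0
time: 36.4
position: [0.4474, -0.0668, 0.3059]
tool_rot: [0.0, -0.03, 1.0, -0.0]
force: [0.2, -0.3, 0.8]
opening: 1.001
grasp_force: 0.0
scene red 118 [ 0.4233 -0.2762  0.2023]
scene yellow 305 [0.5751 0.0636 0.164 ]
scene green 178 [0.5696 0.1874 0.19  ]
top yellow 438 [0.5764 0.0612 0.1646]
top green 218 [0.5713 0.1859 0.1905]
```

View pics/scene9.png

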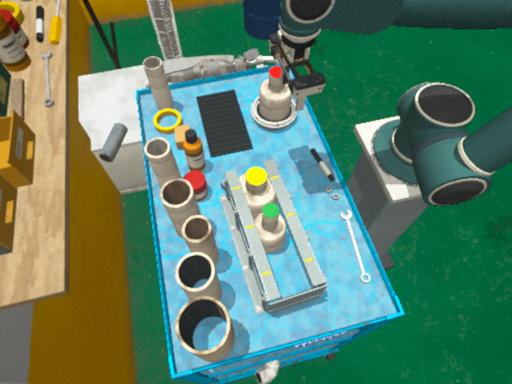

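Yellow (257,177) and green (271,213) are back at their marks, within about 3 mm. Red (275,75) stands on the turntable, and the bystanders have not moved.

```bash
python3 -c "
from plant import bot
print(bot.sign_off())"
```

```text
the job is handed in; nothing more can be done
None
```

The job is done and handed in at about 36 s: the red-plugged reducer stands upright inside the turntable rim, green and yellow are back in the rack within about 3 mm of their place marks, and the grease tin, carton and spray bottle were left alone.

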